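# Slide the knob-lidded dish out of the row onto the viewing strip

### The job

Three round dishes stand touching in a row on the black stage plate. Push the deep one with the knob on its lid straight out of the row, keeping it flat on the plate, until its whole foot rests on the pale viewing strip; leave the two flat dishes where they are.

Things in the scene. Friction and masses are not known exactly. Their poses are not given: they have to be found in the camera images.
- deep_dish_center (a point): the deep glass dish with a black knob on its fixed lid, in any place of the row of three on the black plate: 60 mm diameter, straight sides 28 mm high, knob 18 mm wide rising 13 mm more, 60 to 130 g. Point: on its axis, 14 mm above its foot. It slides on the plate when pushed low on its side. (A wider knobbed dish alone on the bench is not meant.)
- flat_a_center (a point): a flat lidded glass dish without knob, 60 mm diameter, 15 mm high, 45 g, in the row. Point: on its axis, 7.5 mm above its foot. Dish centres in the row are 60 mm apart, so that the dishes touch; the row runs parallel to the strip, its line of centres 100 mm from the strip's middle line, on the robot's side (strip x = -100 mm).
- flat_b_center (a point): the other flat dish of the row, the same as the first. Point: on its axis, 7.5 mm above its foot. Before and behind the row the plate is free; a vial 40 mm high and forceps lie beyond the row's ends, 145 mm or more from the row's middle.
- strip (a point): centre of the pale viewing strip (90 x 300 mm), flush with the top of the fixed black plate (220 x 360 mm, top 8 mm above the bench), which may stand turned by up to 25 degrees. z up; y runs along the strip; x across it, from the row to the strip, away from the robot. The plate reaches from x = -165 to 55 mm, y = -180 to 180 mm; the row's middle is at y = 0.
Things that resemble listed ones, but are neither listed nor needed, are in the scene too. Leave any green or orange look-alike of the part that bears deep_dish_center alone.

How it is judged:
By the outcome, as a careful person would: the job done as asked, in the order asked, and still so for the second after the job is handed in, with the robot touching nothing.
It also fails if it takes over 32 s, if anything falls off the work surface, if the arm or the gripper's body presses on something with over 40 N, if the wrist force passes 120 N, or if a joint passes its speed limit or range.

### The arm

A 6-joint arm with a two-finger parallel gripper is mounted at the origin on the work surface. World frame = base frame: x ahead of the robot, y to its left, z up, the work surface at z = 0. Lengths are in m, angles in rad, forces in N, time in s.
With the tool pointing down it reaches from about 0.375 to 0.975 m from the base axis. Payload 3.8 kg.
Tool frame: the origin (TCP) lies at the very end of the fingers, on their centre line; the grasp point (between the pads) lies 19 mm behind it; z points along the fingers, y is the line along which they close (so a half turn about z gives the same grasp; the last joint's range is limited). The gripper opens to 85 mm and grips with 20 to 120 N. Pads are 22 mm wide; open, the fingers measure 114 mm over their backs; the gripper's body (76 mm by 85 mm) begins 54 mm behind the grasp point. The pads swing forward as they close: fully open they stand 13 mm farther back than shut.
Start: joints at [1.311, 0.264, 1.604, -0, 1.274, -0.037], TCP at [0.149, 0.658, 0.199] pointing down, gripper open.
Joint ranges: [-2.63, 2.63], [-0.94, 2.18], [0.31, 2.57], [-1.31, 4.45], [0, 2.66], [-2.55, 2.55]. Speed limits (rad/s): [2.57, 2.57, 3.14, 3.14, 3.14, 3.14].

### API

Orientations are given as a rotation vector (axis times angle).
In Python, from workcell import * gives the robot as it stands.
- The arm moves only by the shell command python3 -m crank 'ROWS' [OPENING] [FORCE]. ROWS is JSON, a list that holds one entry, the list of rows, each a list of 6 numbers: the shift along the tool's x, y, z in cm, then the turn, a rotation vector about the tool's x, y, z in rad. In form: [[[dx, dy, dz, ax, ay, az], ...]]. A call has 1 to 8 rows; each row shifts and turns the commanded pose from where the row before left it, along the tool's axes as they then stand; what a row does not reach is not made up. A row lasts 1/12 s, in which the tool goes at most 41.7 mm and 7.16 degrees, less where a joint would pass 70% of its speed; a pose out of reach is approached as far as the arm can. A call with a gripper value outside its range is refused whole. OPENING is the finger opening in cm, from 0 to 8.54, set as the call begins (- or left out, the last holds). The fingers move at their own pace and stop on an object; FORCE is the grip in N (left out, the last holds). Time passes only in rows, so rows that do not move let the fingers close. It gives the time, the measured TCP pose, the force, the opening and the grip force at its end, in the units of the state.
- read_state(): the state, without advancing time (a new reading comes with each control period).
- read_camera(name): name is "side" or "top" or "wrist"; returns the picture (420x560x3 uint8, blue, green, red); there is no depth.
- camera_model(name): a dict with "camera_matrix" (3x3 intrinsics, pixels), "k1" (the pictures are not rectified: a ray, as slopes to the right and down, at radius r is drawn at 1 + k1 r^2 times it, then the intrinsics apply), "R" (3x3) and "t" (3): a world point X has camera coordinates R X + t. Camera axes: x right, y down, z forward; pixel columns grow to the right and rows downward; lengths in m; the calibration is good to about 2 mm. A picture is of the moment at which its call begins: read the wrist's pose just before it. camera_model takes no time and is no camera call; for the wrist camera it gives the pose at the moment of the call.
- finish_job(): hands the job in; it is judged then, once.
The state is a dict: "time": time; "q": joint angles; "joint_vel": joint speeds; "joint_torque": joint torques, N m; "tool_pos": TCP position; "tcp_rot": TCP orientation; "wrist_force": force on the tool from outside, world axes, zero at the start; "torque": the same for the moment, N m; "width": opening from 0.0 (shut) to 1.0 (fully open); "grip_force": force on a finger pad.
Only numpy, scipy, OpenCV 4.12 (cv2) and the standard library are available. Lean on these libraries where they do the work, as an engineer would, in place of code of your own. Each camera call takes 0.05 s, during which the arm holds its last target. There are 200 camera calls.

## Working session

There is one attempt and no reset: what is moved stays moved. The work goes in short steps, Python scripts to look and compute and a shell command to move; the robot and the scene stay as the last step left them, time stands still between calls to the robot, and variables do not carry over. Pictures are saved under pics/ and viewed, at most 10 in all, crops included, and the job is handed in when it is done.

```bash
mkdir -p pics; cat > h.py <<'E'
from workcell import *
import numpy as np, cv2
def ray(m,u,v):
    K=np.array(m["camera_matrix"]);k=m["k1"]
    d=(np.array([u,v])-K[:2,2])/[K[0,0],K[1,1]]; s=d.copy()
    for _ in range(20): s=d/(1+k*(s@s))
    R=np.array(m["R"]);t=np.array(m["t"])
    return -R.T@t, R.T@np.array([s[0],s[1],1])
def at(m,u,v,z):
    o,d=ray(m,u,v); return o+d*(z-o[2])/d[2]
def proj(m,X):
    K=np.array(m["camera_matrix"]);c=np.array(m["R"])@X+np.array(m["t"]); s=c[:2]/c[2]
    s=s*(1+m["k1"]*(s@s)); return K[:2,:2]@s+K[:2,2]
E
python3 - <<'E'
from h import *
for n in("top","side"):
    cv2.imwrite(f"pics/{n}0.png",read_camera(n)); m=camera_model(n); print(n,ray(m,280,210),m["camera_matrix"][0][0],m["k1"])
s=read_state();print(s["tool_pos"],s["tcp_rot"],s["time"])
E
```

```text
top (array([0.35786641, 0.16550392, 1.13677423]), array([ 0.14374928, -0.02677456, -0.98927216])) 505.5530885695928 -0.1005974345557569
side (array([0.21905627, 0.76356659, 0.45848841]), array([ 0.35646722, -0.78820914, -0.50180064])) 381.6395433358979 -0.05880407679383738
[0.14894294 0.65758362 0.19754967] [-0.34916786 -3.12179072  0.00328907] 0.1
```

View pics/top0.png

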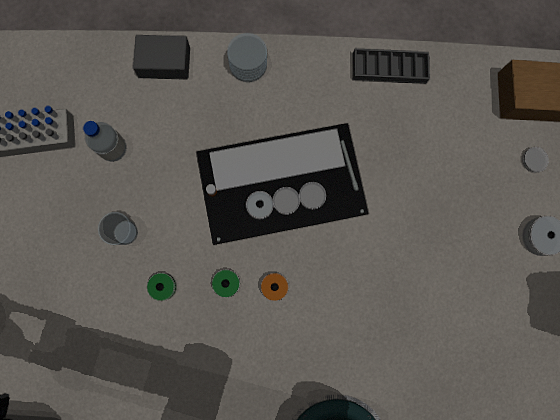

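View pics/side0.png

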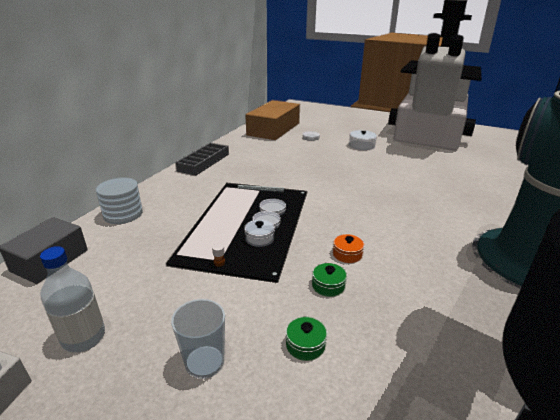

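Top view: row at pixels (259,204) with a black knob, (286,200) and (312,195) without. The other knobbed candidates are green (161,286) and (225,283), orange (274,287), and a wide one alone on the bench at (547,235). The clear knobbed dish in the row at (259,204) fits. I'll confirm it in an enlarged crop.

```bash
python3 - <<'E'
from h import *
im=cv2.imread("pics/top0.png")[115:255,190:380]; im=cv2.resize(im,None,fx=4,fy=4,interpolation=cv2.INTER_CUBIC)
cv2.imwrite("pics/crop.png",np.clip(im*1.3,0,255).astype(np.uint8))
m=camera_model("top")
im=cv2.imread("pics/top0.png"); g=cv2.cvtColor(im,cv2.COLOR_BGR2GRAY)
# plate outline
_,b=cv2.threshold(g,50,255,cv2.THRESH_BINARY_INV); b[:120]=0;b[250:]=0
c=max(cv2.findContours(b,cv2.RETR_EXTERNAL,cv2.CHAIN_APPROX_NONE)[0],key=lambda c:cv2.boundingRect(c)[2] if 150<cv2.boundingRect(c)[2]<200 else 0)
P=np.array([at(m,*p[0],.008)[:2] for p in c])
r=cv2.minAreaRect((P*1000).astype(np.float32)); print(r)
_,w=cv2.threshold(g,110,255,cv2.THRESH_BINARY); mk=np.zeros_like(g); cv2.fillPoly(mk,[c],255); w&=mk
for q in cv2.findContours(w,cv2.RETR_EXTERNAL,cv2.CHAIN_APPROX_NONE)[0]:
    if cv2.contourArea(q)>200:
        r=cv2.minAreaRect((np.array([at(m,*p[0],.008)[:2] for p in q])*1000).astype(np.float32)); print("w",r,cv2.boundingRect(q))
E
```

```text
((585.9964599609375, 133.26217651367188), (219.2898712158203, 359.34210205078125), 12.837578773498535)
w ((640.52490234375, 144.91624450683594), (86.99920654296875, 299.1833190917969), 12.81237506866455) (210, 130, 135, 60)
```

View pics/crop.png

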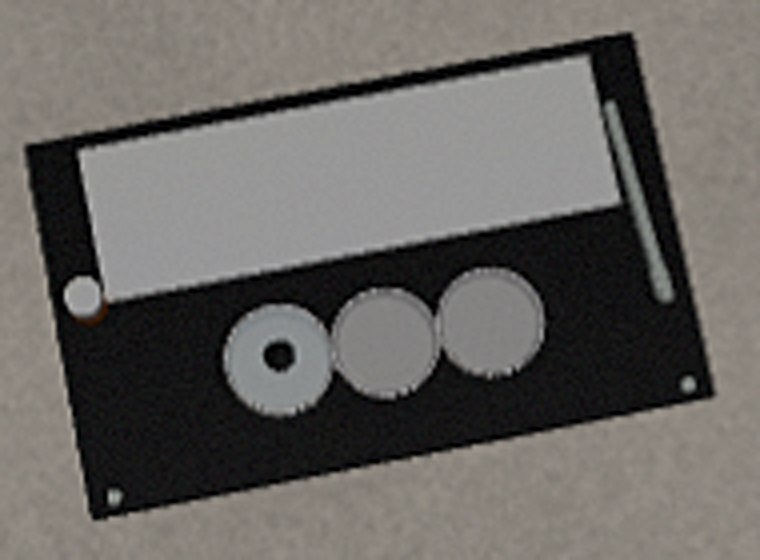

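Confirmed: the deep knobbed dish is at the +y end of the row (crop (278,360)), with a free corridor to the strip. The vial is at (83,297), near the strip's corner. Plan: push with two fingers about 20 mm apart as a cradle, staying clear of the flat neighbour.

```bash
cat >> h.py <<'E'
from scipy.spatial.transform import Rotation as Ro
a=np.deg2rad(12.83); ex=np.array([np.cos(a),np.sin(a),0]); ey=np.array([-np.sin(a),np.cos(a),0]); S=np.array([.640,.1453,.008])
def toS(p): p=np.array(p)-S; return np.round([p@ex*1000,p@ey*1000,p[2]*1000],1)
def st():
    s=read_state(); R=Ro.from_rotvec(s["tcp_rot"]).as_matrix()
    print("t",s["time"],"stripmm",toS(s["tool_pos"]),"tx",np.round([R[:,0]@ex,R[:,0]@ey,R[2,0]],3),"ty",np.round([R[:,1]@ex,R[:,1]@ey,R[2,1]],3),"w",s["width"],"F",np.round(s["wrist_force"],1))
    return np.array(s["tool_pos"]),R
E
python3 - <<'E'
from h import *
m=camera_model("top")
for n,u,v,z in(("knob",190+278/4,115+355/4,.049),("lid",190+279/4,115+360/4,.036),("fa",190+385/4,115+343/4,.023),("fb",190+491/4,115+322/4,.023),("vial",211,189,.048)): print(n,toS(at(m,u,v,z)))
p,R=st(); T=S-.165*ex+.06*ey; T[2]=.12
print(np.round(R.T@(T-p)*100,2), R[:,0],R[:,1])
E
```

```text
knob [-100.9   59.6   41. ]
lid [-101.7   59.3   28. ]
fa [-101.7   -0.8   15. ]
fb [-101.6  -61.5   15. ]
vial [-48.1 157.3  40. ]
t 0.1 stripmm [-365.   608.5  189.5] tx [-0.902  0.432  0.   ] ty [ 0.432  0.902 -0.002] w 1.001231495431706 F [-0.5  0.9 -0.3]
[-41.74 -40.81   7.84] [-9.75288900e-01  2.20933367e-01  9.90980252e-05] [ 0.22093267  0.97528676 -0.00211825]
```

```bash
python3 -m crank '[[[-2.6,-2.55,0,0,0,0],[-2.6,-2.55,0,0,0,0],[-2.6,-2.55,0,0,0,0],[-2.6,-2.55,0,0,0,0],[-2.6,-2.55,0,0,0,0],[-2.6,-2.55,0,0,0,0],[-2.6,-2.55,0,0,0,0],[-2.6,-2.55,0,0,0,0]]]' 2 20
python3 -m crank '[[[-2.6,-2.55,0,0,0,0],[-2.6,-2.55,0,0,0,0],[-2.6,-2.55,0,0,0,0],[-2.6,-2.55,0,0,0,0],[-2.6,-2.55,0,0,0,0],[-2.6,-2.55,0,0,0,0],[-2.6,-2.55,0,0,0,0],[-2.6,-2.55,0,0,0,0]]]'
python3 -m crank '[[[0,0,0,0,0,-0.11],[0,0,0,0,0,-0.11],[0,0,0,0,0,-0.11],[0,0,0,0,0,-0.117],[0,0,0,0,0,0],[0,0,0,0,0,0]]]'
python3 - <<'E'
from h import *
p,R=st(); T=S-.168*ex+.06*ey; T[2]=.06
print(np.round(R.T@(T-p)*100,2))
E
```

```text
time: 0.77
tool_pos: [0.3072, 0.4115, 0.1983]
tcp_rot: [-0.349, -3.122, 0.001]
wrist_force: [0.2, 0.2, -0.1]
width: 0.233
grip_force: 0.0
time: 1.43
tool_pos: [0.465, 0.1667, 0.1985]
tcp_rot: [-0.349, -3.122, 0.0]
wrist_force: [0.8, 0.5, 0.0]
width: 0.234
grip_force: 0.0
time: 1.93
tool_pos: [0.4644, 0.1683, 0.1984]
tcp_rot: [0.346, -3.122, 0.0]
wrist_force: [-0.6, -0.1, 0.0]
width: 0.235
grip_force: 0.0
t 1.9333 stripmm [-166.1   61.4  190.4] tx [-1.     0.003  0.001] ty [ 0.003  1.    -0.   ] w 0.23468175680890035 F [-0.6 -0.1  0. ]
[ 0.18 -0.14 13.84]
```

```bash
python3 -m crank '[[[0.2,-0.1,3,0,0,0],[0.3,0,3,0,0,0],[0,0,3,0,0,0],[0,0,3,0,0,0],[0,0,2,0,0,0],[0,0,2,0,0,0],[0,0,1,0,0,0],[0,0,0,0,0,0]]]'
python3 -m crank '[[[0,0,0.5,0,0,0],[0,0,0.5,0,0,0],[0,0,0.2,0,0,0],[0,0,0,0,0,0]]]'
python3 - <<'E'
from h import *
p,R=st()
a=read_camera("side")[160:290,160:320]
cv2.imwrite("pics/s1.png",cv2.resize(a,None,fx=4,fy=4,interpolation=cv2.INTER_CUBIC))
cv2.imwrite("pics/w1.png",read_camera("wrist"))
E
```

```text
time: 2.6
tool_pos: [0.4574, 0.1657, 0.0261]
tcp_rot: [0.348, -3.117, 0.002]
wrist_force: [-0.2, -0.4, -0.1]
width: 0.235
grip_force: 0.0
time: 2.93
tool_pos: [0.4605, 0.1665, 0.0172]
tcp_rot: [-0.351, 3.121, 0.0]
wrist_force: [-0.5, -0.5, -0.0]
width: 0.234
grip_force: 0.0
t 2.9333 stripmm [-170.3   60.6    9.2] tx [-1.    -0.    -0.001] ty [-0.  1.  0.] w 0.23404113790203515 F [-0.5 -0.5 -0. ]
```

View pics/s1.png

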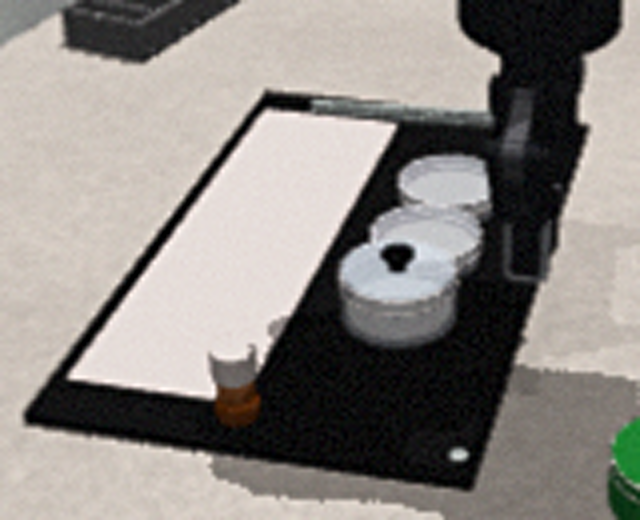

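View pics/w1.png

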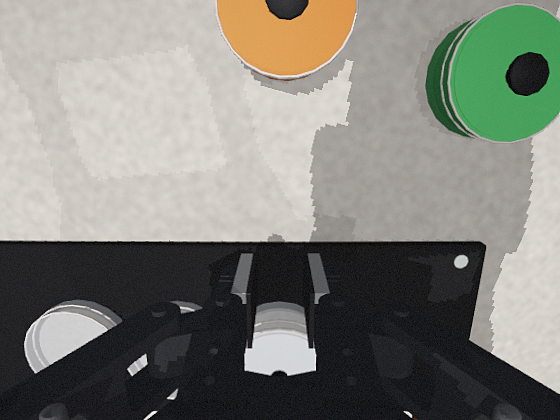

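The side crop shows the fingers behind the deep dish at (525,250), low over the plate. The wrist picture shows the dish centred between the pads (knob (280,375), pads 247–313). Now I'll approach and push slowly.

```bash
python3 -m crank '[[[-0.6,0,0,0,0,0],[-0.6,0,0,0,0,0],[-0.5,0,0,0,0,0],[-0.4,0,0,0,0,0],[-0.3,0,0,0,0,0],[-0.2,0,0,0,0,0],[-0.2,0,0,0,0,0],[-0.2,0,0,0,0,0]]]'
python3 -m crank '[[[-0.3,0.03,0,0,0,0],[-0.3,0.03,0,0,0,0],[-0.3,0.03,0,0,0,0],[-0.3,0.03,0,0,0,0],[-0.3,0.02,0,0,0,0],[-0.3,0.02,0,0,0,0],[-0.3,0.02,0,0,0,0],[-0.3,0.02,0,0,0,0]]]'
python3 - <<'E'
from h import *
p,R=st()
t=read_camera("top")[115:255,190:380]; t=cv2.resize(t,None,fx=2.8,fy=2.8,interpolation=cv2.INTER_CUBIC)
a=read_camera("side")[160:290,160:320]; a=cv2.resize(a,(262,213))
o=np.zeros((392,800,3),np.uint8); o[:t.shape[0],:t.shape[1]]=t; o[:213,534:796]=a
cv2.imwrite("pics/s2.png",o)
E
```

```text
time: 3.7
tool_pos: [0.4893, 0.173, 0.0166]
tcp_rot: [0.351, -3.122, 0.0]
wrist_force: [0.1, 0.3, -0.1]
width: 0.233
grip_force: 0.0
time: 4.37
tool_pos: [0.5125, 0.1805, 0.0168]
tcp_rot: [0.352, -3.122, -0.0]
wrist_force: [-0.2, 0.3, 0.5]
width: 0.237
grip_force: 0.0
t 4.3667 stripmm [-116.5   62.6    8.8] tx [-1. -0.  0.] ty [-0.  1.  0.] w 0.2372181721917028 F [-0.2  0.3  0.5]
```

View pics/s2.png

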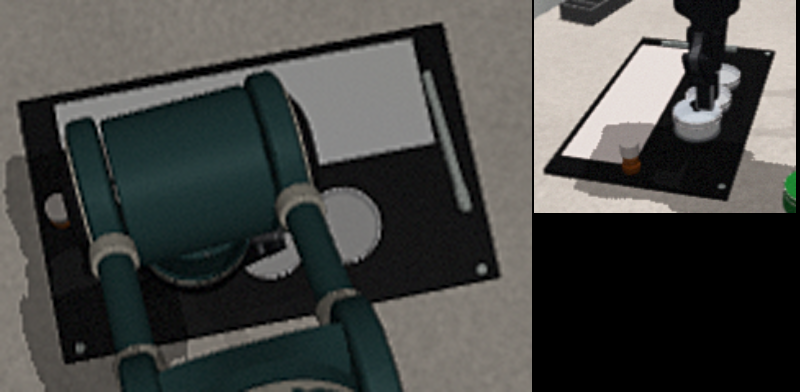

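Unclear from this picture: the arm hides the dish in the top view, and the side inset is too small. I'll look closer.

```bash
python3 - <<'E'
from h import *
a=read_camera("side")[180:270,220:300]; a=cv2.resize(a,(400,450),interpolation=cv2.INTER_CUBIC)
w=read_camera("wrist")[:,80:]; w=cv2.resize(w[120:],(400,250))
o=np.zeros((450,800,3),np.uint8); o[:,:400]=a;o[:250,400:]=w
cv2.imwrite("pics/s3.png",o)
m=camera_model("side")
for x in(-100,-90,-80,-70): print(x,(proj(m,S+x/1e3*ex+.06*ey+[0,0,.041])-[220,180])*5)
E
```

```text
-100 [194.12606064 208.04166094]
-90 [170.32425684 205.19960362]
-80 [146.63376086 202.36995327]
-70 [123.05509884 199.55278406]
```

View pics/s3.png

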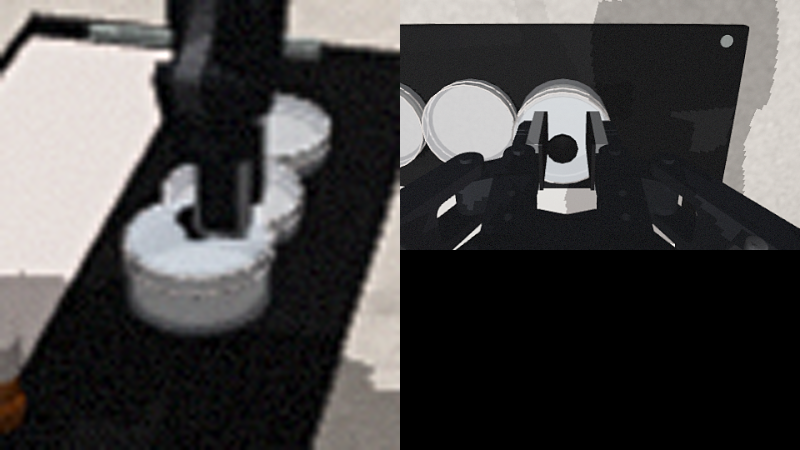

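The fingers are over the lid, astride the knob at side crop (190,222), and the dish hasn't moved. So the tips stand higher than the TCP reading suggests. I'll compute the height.

```bash
python3 - <<'E'
from h import *
m=camera_model("side")
print("tip seen",(264,227.6))
for y in (.0626,.075):
  for x in(-.1165,-.1055):
    for z in(.009,.028,.035): print(y,x,z,proj(m,S+x*ex+y*ey+[0,0,z]))
print("before, seen (291,230)")
for z in(.009,.022,.03): print(z,proj(m,S-.170*ex+.0706*ey+[0,0,z]))
s=read_state();print(s["q"],s["joint_torque"],s["wrist_force"])
E
```

```text
tip seen (264, 227.6)
0.0626 -0.1165 0.009 [266.57080873 236.37334436]
0.0626 -0.1165 0.028 [266.48585272 228.63017183]
0.0626 -0.1165 0.035 [266.45418185 225.72769548]
0.0626 -0.1055 0.009 [261.39165833 235.72158842]
0.0626 -0.1055 0.028 [261.24167517 227.98923332]
0.0626 -0.1055 0.035 [261.18569843 225.09096067]
0.075 -0.1165 0.009 [265.14363015 239.71172692]
0.075 -0.1165 0.028 [265.03891414 231.90681916]
0.075 -0.1165 0.035 [264.99984787 228.98039456]
0.075 -0.1055 0.009 [259.89900035 239.04292835]
0.075 -0.1055 0.028 [259.72749102 231.24892397]
0.075 -0.1055 0.035 [259.66345275 228.32674269]
before, seen (291,230)
0.009 [291.41639636 241.77824238]
0.022 [291.57612878 236.44039168]
0.03 [291.67570097 233.10827211]
[ 2.92621235e-01  2.01949618e-01  2.04742256e+00 -4.51667453e-06
  8.92488126e-01 -1.50237140e+00] [-8.80504609e-03 -4.12115836e+01 -3.01095414e+01 -3.25149467e-04
 -2.84518849e-02 -7.45729665e-06] [-0.17266165 -0.42589969 -0.52858624]
```

```bash
python3 - <<'E'
from h import *
p,R=st(); m=camera_model("wrist")
print("cam in tool mm",R.T@(ray(m,280,210)[0]-p)*1000, "axis",R.T@ray(m,280,210)[1])
for z in(0,-10,-20,-30):
  for x in (-11,0,11): print(z,x,[np.round(proj(m,p+R@np.array([x,y,z])/1e3)) for y in(-10,10)])
E
```

```text
t 4.5667 stripmm [-116.8   62.5    8.7] tx [-1. -0.  0.] ty [-0.  1. -0.] w 0.2325220703141926 F [-0.2 -0.4 -0.5]
cam in tool mm [  70.66788161    0.64306459 -173.74155379] axis [-2.82190246e-01 -6.69941378e-04  9.59364774e-01]
0 -11 [array([260., 265.]), array([298., 265.])]
0 0 [array([260., 246.]), array([298., 246.])]
0 11 [array([260., 226.]), array([298., 226.])]
-10 -11 [array([259., 273.]), array([299., 273.])]
-10 0 [array([259., 253.]), array([299., 253.])]
-10 11 [array([259., 232.]), array([299., 232.])]
-20 -11 [array([258., 282.]), array([300., 282.])]
-20 0 [array([258., 261.]), array([300., 261.])]
-20 11 [array([257., 240.]), array([300., 240.])]
-30 -11 [array([257., 293.]), array([301., 293.])]
-30 0 [array([256., 271.]), array([301., 271.])]
-30 11 [array([256., 248.]), array([302., 248.])]
```

```bash
python3 -m crank '[[[0.5,-0.1,-0.2,0,0,0],[1,0,0,0,0,0],[1,-0.1,0,0,0,0],[1,0,0,0,0,0],[1,0,0,0,0,0],[1,0,0,0,0,0],[0.2,0,0,0,0,0],[0,0,0,0,0,0]]]'
python3 - <<'E'
from h import *
st()
m=camera_model("top");t=read_camera("top")[150:255,190:350]
a=read_camera("side")[180:270,215:315]; a=cv2.resize(a,(600,540),interpolation=cv2.INTER_CUBIC); a=np.clip(a*2.0,0,255).astype(np.uint8)
cv2.imwrite("pics/s4.png",a)
E
```

```text
time: 5.23
tool_pos: [0.4559, 0.1655, 0.0187]
tcp_rot: [0.352, -3.122, 0.0]
wrist_force: [0.8, -1.3, 0.4]
width: 0.234
grip_force: 0.0
t 5.2333 stripmm [-175.    60.5   10.7] tx [-1. -0.  0.] ty [-0.  1. -0.] w 0.23407841456913764 F [ 0.8 -1.3  0.4]
```

View pics/s4.png

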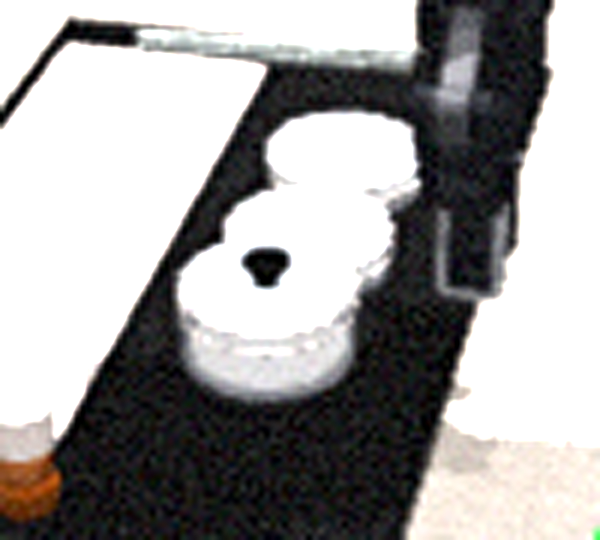

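The fingertips (467,297) stand about 37 mm above the plate, some 26 mm higher than the TCP reading. The dish and row are unmoved. I'll lower in guarded steps.

```bash
python3 -m crank '[[[0,0,0.5,0,0,0],[0,0,0.5,0,0,0],[0,0,0.4,0,0,0],[0,0,0,0,0,0]]]' | egrep 'pos|force'
python3 -m crank '[[[0,0,0.3,0,0,0],[0,0,0.3,0,0,0],[0,0,0,0,0,0]]]'| egrep 'pos|force'
python3 -m crank '[[[0,0,0.3,0,0,0],[0,0,0,0,0,0]]]'| egrep 'pos|force'
python3 - <<'E'
from h import *
st()
a=read_camera("side")[180:270,215:315]; a=cv2.resize(a,(600,540),interpolation=cv2.INTER_CUBIC); a=np.clip(a*2.0,0,255).astype(np.uint8)
cv2.imwrite("pics/s5.png",a)
E
```

```text
tool_pos: [0.4562, 0.1654, 0.0034]
wrist_force: [-0.6, -0.2, -0.1]
grip_force: 0.0
tool_pos: [0.4566, 0.1656, -0.002]
wrist_force: [-0.6, 0.9, -0.1]
grip_force: 0.0
tool_pos: [0.4569, 0.1656, -0.0047]
wrist_force: [-0.7, -0.6, 0.5]
grip_force: 0.0
t 6.0833 stripmm [-174.1   60.5  -12.7] tx [-1.    -0.     0.001] ty [-0.  1. -0.] w 0.23312383334128806 F [-0.7 -0.6  0.5]
```

View pics/s5.png

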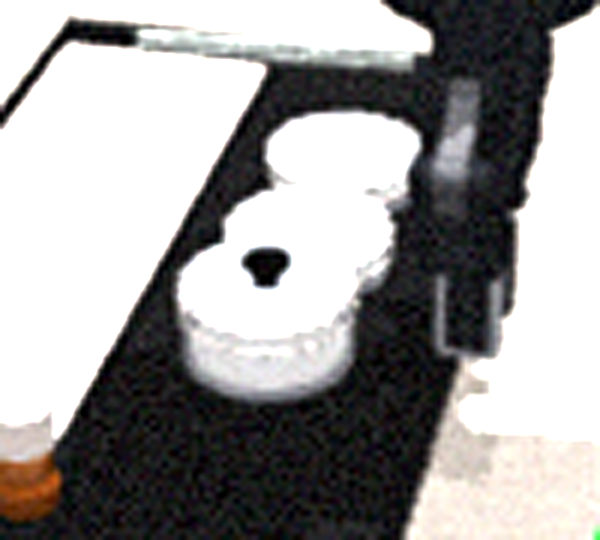

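Fingertips are now at (467,353), about 16 mm above the plate and just behind the dish. I'll lower 7 mm more, then push, tracking the dish numerically by template.

```bash
cat > tr.py <<'E'
from h import *
from scipy.optimize import least_squares
im0=cv2.imread("pics/side0.png"); m=camera_model("side")
T=im0[214:246,244:275]
def knob(x,y): return proj(m,S+x*ex+y*ey+np.array([0,0,.014]))
k0=knob(-.1005,.0598)
st(); im=read_camera("side")
r=cv2.matchTemplate(im[150:280,150:300],T,cv2.TM_CCOEFF_NORMED); _,s,_,l=cv2.minMaxLoc(r)
d=np.array([l[0]+150-244,l[1]+150-214]); f=least_squares(lambda q:knob(*q)-k0-d,[-.1,.06],x_scale=.01,diff_step=1e-3).x
print("dish strip mm",np.round(f*1000,1),"score",round(s,3),"shift",d)
for n,(u,v) in(("fa",(266,219)),("fb",(272,206))):
    print(n,round(cv2.matchTemplate(im[v-18:v+18,u-22:u+22],im0[v-9:v+9,u-13:u+13],cv2.TM_CCOEFF_NORMED).max(),3))
E
python3 -m crank '[[[0,0,0.3,0,0,0],[0,0,0.2,0,0,0],[0,0,0.2,0,0,0],[0,0,0,0,0,0]]]'| egrep 'pos|force'
python3 tr.py
python3 -m crank '[[[-0.5,0,0,0,0,0],[-0.5,0,0,0,0,0],[-0.5,0,0,0,0,0],[-0.4,0,0,0,0,0],[-0.3,0,0,0,0,0],[-0.3,0,0,0,0,0],[-0.3,0,0,0,0,0],[-0.2,0,0,0,0,0]]]'| egrep 'pos|force'
python3 -m crank '[[[-0.3,0,0,0,0,0],[-0.3,0.01,0,0,0,0],[-0.3,0.01,0,0,0,0],[-0.3,0.02,0,0,0,0],[-0.3,0.02,0,0,0,0],[-0.3,0.02,0,0,0,0]]]'| egrep 'pos|force'
python3 tr.py
```

```text
tool_pos: [0.4567, 0.1656, -0.0117]
wrist_force: [-0.4, 1.3, 0.2]
grip_force: 0.0
t 6.4667 stripmm [-174.3   60.5  -19.7] tx [-1.    -0.     0.001] ty [-0.  1. -0.] w 0.23503007510351712 F [-0.4  1.3  0.2]
dish strip mm [-100.5   59.8] score 0.994 shift [0 0]
fa 0.997
fb 0.988
tool_pos: [0.4868, 0.1725, -0.0113]
wrist_force: [0.0, -0.1, -0.3]
grip_force: 0.0
tool_pos: [0.504, 0.1773, -0.0113]
wrist_force: [-0.4, 0.6, -0.0]
grip_force: 0.2
t 7.6833 stripmm [-125.5   61.4  -19.3] tx [-1. -0.  0.] ty [-0.  1. -0.] w 0.23491779415475444 F [-0.4  0.6 -0. ]
dish strip mm [  0.4 156.7] score 0.616 shift [-64  21]
fa 0.243
fb 0.298
```

```bash
sed -i 's/^T=.*/T=im0[216:246,244:262]/; s/l\[1\]+150-214/l[1]+150-216/' tr.py; sed -i 's/^r=.*/r=cv2.matchTemplate(im[200:260,200:280],T,cv2.TM_CCOEFF_NORMED); _,s,_,l=cv2.minMaxLoc(r)/; s/l\[0\]+150-244,l\[1\]+150-216/l[0]+200-244,l[1]+200-216/' tr.py; python3 tr.py; python3 - <<'E'
import cv2
from h import *
im=cv2.cvtColor(read_camera("side"),cv2.COLOR_BGR2GRAY)
i0=cv2.cvtColor(cv2.imread("pics/side0.png"),cv2.COLOR_BGR2GRAY)
for v in(226,238): print(v,im[v,225:290:2],i0[v,225:290:2],sep="\n")
E
```

```text
t 7.7333 stripmm [-124.7   61.4  -19.1] tx [-1.    -0.    -0.001] ty [-0.  1.  0.] w 0.23283339752144552 F [ 0.7 -0.1 -0.1]
dish strip mm [-86.4  63. ] score 0.468 shift [-7  0]
fa 0.24
fb 0.324
226
[223 223 224 227 226 225 183 211 189 190 189 196 131   0  48 190 197 197
 191 122  15  14  23  13  73  17  54  16  18  19  10  17  13]
[209 212 207 207 209 210 214 159   7  17 146 183 178 169 176 174  47   0
  81 186 171 172 176 181 165 101  80  20  16  19  18  15  23]
238
[141 145 137 154  34   5  28  90 116 112 117 111 111 113 103 105 111 113
 118 114  71  58  53  40  69   3   1  14  10  20  16  12  14]
[207 205 207 214  51  11  13  15  20   1  34  91  97 103 105 118 131 122
 125 118  92 109 104 105  60  15  13  14   7  13  13  11  18]
```

The dish now moves with the fingers: knob at column 251 (it was 259), so x ≈ -86. I'll continue.

```bash
for i in 1; do python3 -m crank '[[[-0.35,0,0,0,0,0],[-0.35,0,0,0,0,0],[-0.35,0,0,0,0,0],[-0.35,0,0,0,0,0],[-0.35,0,0,0,0,0],[-0.35,0,0,0,0,0],[-0.35,0,0,0,0,0],[-0.35,0,0,0,0,0]]]'| egrep 'pos|force'; done
python3 tr.py
python3 - <<'E'
from h import *
im=cv2.cvtColor(read_camera("side"),cv2.COLOR_BGR2GRAY)
for v in(226,224): print(v,im[v,215:280:2],sep="\n")
E
```

```text
tool_pos: [0.5314, 0.1835, -0.0112]
wrist_force: [-0.8, 0.1, 0.5]
grip_force: 0.2
t 8.5 stripmm [-97.4  61.3 -19.2] tx [-1. -0.  0.] ty [-0.  1.  0.] w 0.23416331620764072 F [-0.8  0.1  0.5]
dish strip mm [-123.9    1.9] score 0.591 shift [ 17 -13]
fa 0.541
fb 0.74
226
[224 225 225 228 224 213 224 223 220 220 226 215 192 194 191 196 197 157
   4  12   7  15  76  17  44 125 126 114 113 119 116  87  30]
224
[224 226 226 225 218 205 217 220 219 222 207   4   0 162 198 189 198 153
  10   5  20  16  74   9  69 212 203 208 208 149 129 133  70]
```

Knob at column 238, so x ≈ -59, as expected. 58 mm to go.

```bash
python3 -m crank '[[[-0.35,0,0,0,0,0],[-0.35,0,0,0,0,0],[-0.35,0,0,0,0,0],[-0.35,0,0,0,0,0],[-0.35,0,0,0,0,0],[-0.35,0,0,0,0,0],[-0.35,0,0,0,0,0],[-0.35,0,0,0,0,0]]]'| egrep 'pos|force'
python3 -m crank '[[[-0.35,0,0,0,0,0],[-0.35,0,0,0,0,0],[-0.35,0,0,0,0,0],[-0.35,0,0,0,0,0],[-0.35,0,0,0,0,0],[-0.35,0,0,0,0,0],[-0.35,0,0,0,0,0],[-0.35,0,0,0,0,0]]]'| egrep 'pos|force'
python3 -m crank '[[[-0.2,0,0,0,0,0],[-0.1,0,0,0,0,0],[-0.1,0,0,0,0,0],[0,0,0,0,0,0],[0,0,0,0,0,0]]]'| egrep 'pos|force'
python3 - <<'E'
from h import *
st(); m=camera_model("side")
im=cv2.cvtColor(read_camera("side"),cv2.COLOR_BGR2GRAY); sub=(im[205:240,195:260])
for v in range(214,228,3): print(v,im[v,195:250:2])
print([proj(m,S+x*ex+.0615*ey+[0,0,.038]) for x in(-.1,-.01,0,.01)])
E
```

```text
tool_pos: [0.5587, 0.1897, -0.0112]
wrist_force: [-0.5, 0.2, -1.4]
grip_force: 0.2
tool_pos: [0.586, 0.1959, -0.0112]
wrist_force: [-0.2, -0.4, -0.1]
grip_force: 0.2
tool_pos: [0.5897, 0.1968, -0.0112]
wrist_force: [-0.3, -0.9, -0.5]
grip_force: 0.0
t 10.35 stripmm [-37.7  61.4 -19.2] tx [-1. -0. -0.] ty [-0.  1. -0.] w 0.23375347744269429 F [-0.3 -0.9 -0.5]
214 [214 206 210 216  10  48 243 232 244 176   0  16  13  12   3  23  12  17
  20   2  26 230 220 218 219 210  16  16]
217 [208 215 160 100 201 231  92   6   0  11   1  11  18  11  17  11  10  14
  12  13  25 204 219 220 223  39  18  13]
220 [208 168 190 205 220 225 223  44   0  52 233 163 121  69   8   9   5  31
  69   6  20 198 218 227  72  10  17  21]
223 [138 186 216 223 224 226 224 227 225 229 227 227 226 178   9  15  19  28
  73  14  12 173 223  94  14  20  20  16]
226 [  0 121 223 224 222 211 213 215 215 213 214 214 203 190   8  17  16  11
  73   4  28 225 169   1  19  16  16  12]
[array([258.66847607, 223.24300121]), array([216.65306541, 218.18558751]), array([212.09835439, 217.63634649]), array([207.56665226, 217.08968637])]
```

Knob at column 211, so x ≈ 0–2 mm. I'll back off a little, lift, and swing clear for the final look.

```bash
python3 -m crank '[[[0.4,0,0,0,0,0],[0.6,0,0,0,0,0],[0.6,0,0,0,0,0],[0,0,0,0,0,0],[0,0,-2,0,0,0],[0,0,-3,0,0,0],[0,0,-3.5,0,0,0],[0,0,-3.5,0,0,0]]]'| egrep 'pos|force'
python3 -m crank '[[[0,0,-3.5,0,0,0],[3,2,-2,0,0,0],[3,3,0,0,0,0],[3,3,0,0,0,0],[3,3,0,0,0,0],[3,3,0,0,0,0],[3,3,0,0,0,0],[3,3,0,0,0,0]]]'| egrep 'pos|force'
python3 -m crank '[[[1,3.5,0,0,0,0],[1,3.5,0,0,0,0],[1,3.5,0,0,0,0],[1,3.5,0,0,0,0],[1,3.5,0,0,0,0],[0,2,0,0,0,0],[0,0,0,0,0,0]]]'| egrep 'pos|force|time'
python3 - <<'E'
from h import *
st()
t=read_camera("top"); cv2.imwrite("pics/t6full.png",t); t=cv2.resize(t[115:255,190:380],None,fx=2.8,fy=2.8,interpolation=cv2.INTER_CUBIC)
a=read_camera("side"); a=cv2.resize(a[180:270,190:280],(268,268),interpolation=cv2.INTER_CUBIC)
o=np.zeros((392,800,3),np.uint8); o[:,:532]=t; o[:268,532:]=a
cv2.imwrite("pics/s6.png",o)
E
```

```text
tool_pos: [0.5727, 0.1928, 0.1091]
wrist_force: [1.2, -0.4, 0.9]
grip_force: 0.0
tool_pos: [0.3267, 0.3394, 0.1639]
wrist_force: [0.0, 1.0, -0.4]
grip_force: 0.0
time: 12.32
tool_pos: [0.2347, 0.5216, 0.1639]
wrist_force: [-0.2, 0.5, 0.4]
grip_force: 0.0
t 12.3167 stripmm [-311.6  456.9  155.9] tx [-1.    -0.004 -0.001] ty [-0.004  1.     0.002] w 0.2342599799774258 F [-0.2  0.5  0.4]
```

View pics/s6.png

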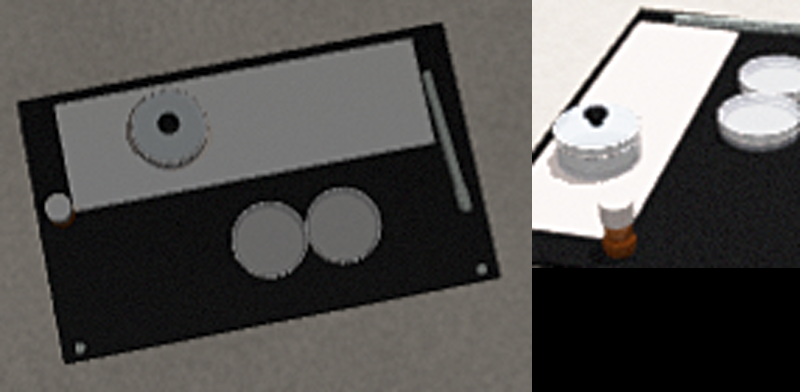

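The dish sits on the strip at (168,128), upright. The flats at (270,240) and (343,226) match their original pixels. A quick numeric check, then hand in.

```bash
python3 - <<'E'
from h import *
m=camera_model("top")
k=toS(at(m,190+169/2.8,115+124/2.8,.049)); l=toS(at(m,190+168/2.8,115+128.5/2.8,.036)); print(k,l)
if abs(k[0])<9 and abs(l[0])<9: print(finish_job())
E
```

```text
[ 0.5 60.3 41. ] [ 0.2 61.5 28. ]
the job is handed in; nothing more can be done
None
```

The deep knobbed dish now sits flat with its whole foot on the viewing strip, within about 1 mm of the strip's middle line; the two flat dishes show no visible shift, and the job was handed in at about 12.5 s. My first push passed over the lid without moving anything, because the fingertips stood about 26 mm higher than the tool reading, so I lowered them and pushed again.

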